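# Load the ball tray and hold it out over the reader

### The arm

A 6-joint arm with a two-finger parallel gripper is mounted at the origin on the work surface. World frame = base frame: x ahead of the robot, y to its left, z up, the work surface at z = 0. Lengths are in m, angles in degrees, forces in N, time in s.
With the tool pointing down it reaches from about 0.4 to 0.925 m from the base axis. Payload 3.4 kg.
Tool frame: the origin (TCP) lies between the finger pads; the fingertips stand 25 mm ahead of it and the grasp point (between the pads) lies 6 mm ahead of it (env.tip_extent is the distance from the TCP to the fingertips, in m); z points along the fingers, x is the direction in which the jaws open and shut, and the axes are right-handed (so a half turn about z gives the same grasp; the last joint's range is limited). The gripper opens to 85 mm and grips with 20 to 120 N. Pads are 22 mm wide; open, the fingers measure 114 mm over their backs; the gripper's body (76 mm by 85 mm) begins 54 mm behind the grasp point. The pads swing forward as they close: fully open they stand 13 mm farther back than shut.
Start: joints at [-74.456, 17.578, 86.31, -0, 76.112, -4.211], TCP at [0.194, -0.541, 0.235] pointing down, gripper open.
Joint ranges: [-179.03, 179.03], [-60, 130.46], [8.19, 133.38], [-81.62, 261.62], [5.75, 156.47], [-153.77, 153.77]. Speed limits (degrees/s): [147.25, 147.25, 180, 180, 180, 180].

### API

Orientations are given as a 3x3 rotation matrix whose columns are the frame's x, y, z axes.
In Python, from rig import env gives the robot as it stands. The module is installed in compiled form; this text tells all that it offers.
- The arm moves only by the tool carry_out, never from a script. Its argument "deltas" is a list of rows, each a list of 7 numbers: the shift along the world's x, y, z in m, then the turn, a rotation vector about the world's x, y, z in degrees, then the opening, from -1 (shut) to 1 (fully open). In form: [[x, y, z, rx, ry, rz, hand], ...]. A call has 1 to 5 rows; each row is the pose to reach, as a shift and turn from the pose measured when the call began; what a row does not reach only later rows make up. A row lasts 1/12 s, in which the tool goes at most 41.7 mm and 7.16 degrees, less where a joint would pass 70% of its speed; a pose out of reach is approached as far as the arm can. A call with a gripper value outside its range is refused whole. The fingers move at their own pace and stop on an object; "grip_force" is the grip in N (left out, the last holds). Time passes only in rows, so rows that repeat a pose let the fingers close. It gives the time, the measured TCP pose, the force and the opening at its end, in the units of the state.
- env.get_obs(): the state, without advancing time (a new reading comes with each control period).
- env.snapshot(name): name is "side" or "top"; returns a dict with "img" (384x512x3 uint8, red, green, blue), "depth" (384x512 float32, m along the optical axis (not along the pixel's ray), 0 where there is no reading), "intrinsics" (3x3 intrinsics, pixels), "extrinsics" (4x4, takes a point from world to camera coordinates). Camera axes: x right, y down, z forward; pixel columns grow to the right and rows downward; lengths in m; the calibration is good to about 2 mm. A picture is of the moment at which its call begins.
- env.close_job(): hands the job in, once; it reports no verdict.
The state is a dict: "time": time; "joint_positions": joint angles; "joint_vel": joint speeds; "joint_efforts": joint torques, N m; "tcp_pos": TCP position; "orientation": TCP orientation; "wrist_force": force on the tool from outside, world axes, zero at the start; "torque": the same for the moment, N m; "grip_width": finger opening in m.
Only numpy, scipy, OpenCV 4.12 (cv2) and the standard library are available. Lean on these libraries where they do the work, as an engineer would, in place of code of your own. Each camera call takes 0.05 s, during which the arm holds its last target. There are 200 camera calls.

### The job

Empty all six white balls from the yellow scoop into the blue tray on the board, then stand the scoop upright on the bench and let go of it. Then slide the board straight out along its stand until its outer end is level with the two red pointers on the reader; it will tip there by itself, so finish while holding its rear end down, flat on the stand and never tipping, with nothing but the stand and your fingers on it. Leave the vials, beaker and flask where they are.

Things in the scene. Friction and masses are not known exactly. Their poses are not given: they have to be found in the camera images.
- stand: fixed low stand, flat aluminium top 340 x 160 mm, 90 mm above the bench. Origin: centre of its footprint, at bench level. x (long side) points outward, the way the board is to slide, to the robot's right; outer edge at x = +170 mm.
- reader: fixed white box on the bench just past the stand's outer edge, 160 (x) x 200 (y) x 50 mm high, dark window on top, two red upright pointers 5 mm thick at x = +60 mm, y = +-85 mm, tops 101 mm above the bench (about the board's top face). Origin: centre of its underside; x points outward, parallel to the stand's.
- mark (a point): the point midway between the tops of the two red pointers, 101 mm above the bench; axes as the reader's. The board's outer end must come here.
- board: loose board, 340 (x) x 110 (y) mm, about 0.5 kg, lying flat on the stand. Origin: centre of its underside; x points outward. Rear 220 mm is wood, 10 mm thick, with a black rib handle; a blue tray sits on the outer 120 mm. Starts overhanging 10 to 50 mm, aligned within 0.05 rad. At the mark (165 to 200 mm overhang) it tips unless held; 1 to 5 N down at the handle is enough.
- board_end (a point): middle of the board's outer end, on the tray's outer face (board x = +170 mm, 10 mm above the underside).
- board_handle (a point): top centre of the black rib handle: rib 12 mm thick along the board's x, 60 mm wide along its y, rising 45 mm from the board's wooden top to 55 mm above its underside; fixed to the board.
- tray_center (a point): centre of the upper face of the tray's clear 4 mm floor (board x = +110 mm). Tray inside 110 (x) x 100 (y) mm, blue walls 5 mm thick, rim 40 mm above the board's underside; open on top.
- scoop: loose yellow trough on the bench, 101 (x) x 62 (y) x 44 mm, 4 mm walls, 0.14 kg, black grip post behind. Origin on its underside. Flat floor x = -15 to +35 mm, then a ramp rises at 30 degrees towards -x to the open pouring lip; closed back and sides. Tipped lip-down by 40 to 50 degrees, the balls roll out over the lip. Starts with the lip towards the robot, within 0.4 rad.
- scoop_lip (a point): middle of the pouring lip's edge (scoop x = -62 mm, 32 mm above its underside).
- scoop_grip (a point): top centre of the black grip post behind the back wall: 14 mm (x) by 26 mm (y), top 96 mm above the scoop's underside, centre at scoop x = +46 mm; the upper 50 mm stand clear above the walls and can be pinched either way.
- ball0_center (a point): centre of white ceramic ball 1 of 6: 16 mm across, 13 g, rolls; starts in the scoop.
- ball1_center (a point): centre of white ceramic ball 2 of 6: 16 mm across, 13 g, rolls; starts in the scoop.
- ball2_center (a point): centre of white ceramic ball 3 of 6: 16 mm across, 13 g, rolls; starts in the scoop.
- ball3_center (a point): centre of white ceramic ball 4 of 6: 16 mm across, 13 g, rolls; starts in the scoop.
- ball4_center (a point): centre of white ceramic ball 5 of 6: 16 mm across, 13 g, rolls; starts in the scoop.
- ball5_center (a point): centre of white ceramic ball 6 of 6: 16 mm across, 13 g, rolls; starts in the scoop.
- vial_a: bystander: loose amber vial, 28 mm across, 75 mm tall; origin under its base.
- vial_b: bystander: loose amber vial, 28 mm across, 75 mm tall; origin under its base.
- vial_c: bystander: loose amber vial, 28 mm across, 75 mm tall; origin under its base.
- vial_d: bystander: loose amber vial, 28 mm across, 75 mm tall; origin under its base.
- beaker: bystander: loose clear beaker, 68 mm across, 90 mm tall; origin under its base.
- flask: bystander: loose glass flask with thin neck, 76 mm across, 155 mm tall; origin under its base.
There are look-alikes about, which are no part of the job. There is more than one size of the scoop; the one meant has the size given above.

How it is judged:
By the outcome, as a careful person would: the job done as asked, in the order asked, and still so for the second after the job is handed in, while the arm keeps its last pose, push and grip.
It also fails if it takes over 66 s, if anything falls off the work surface, if the arm or the gripper's body presses on something with over 40 N, if the wrist force passes 120 N, or if a joint passes its speed limit or range.

## Working session

There is one attempt and no reset: what is moved stays moved. The work goes in short steps, Python scripts to look and compute and a tool call to move; the robot and the scene stay as the last step left them, time stands still between calls to the robot, and variables do not carry over. Pictures are saved under pics/ and viewed, about 8 in all and at most 12, crops included, and the job is handed in when it is done.

Besides the shell and the picture viewer there is one more tool, called after "Emit:" by a JSON object that holds its "fn" and its "kwargs", one argument or row to a line. carry_out: Moves the arm, as the interface text tells. Its arguments: {"type":"object","properties":{"deltas":{"type":"array","items":{"type":"array","items":{"type":"number"}}},"grip_force":{"type":"number"}},"required":["deltas"]}

```bash
mkdir -p pics; cat > h.py <<'E'
import numpy as np, cv2
from rig import env
def snap(n, f=None):
    s=env.snapshot(n)
    if f: cv2.imwrite('pics/'+f, cv2.cvtColor(s['img'],cv2.COLOR_RGB2BGR))
    return s
def cloud(s):
    d=s['depth'];K=s['intrinsics'];v,u=np.mgrid[:d.shape[0],:d.shape[1]]
    p=np.stack([(u-K[0,2])/K[0,0]*d,(v-K[1,2])/K[1,1]*d,d],-1)
    E=s['extrinsics'];return (p-E[:3,3])@E[:3,:3]
def ray(s,u,v,z):
    K=s['intrinsics'];E=s['extrinsics'];c=-E[:3,:3].T@E[:3,3]
    r=E[:3,:3].T@np.array([(u-K[0,2])/K[0,0],(v-K[1,2])/K[1,1],1]);return c+r*(z-c[2])/r[2]
E
python3 - <<'E'
from h import *
for n in('top','side'):
    s=snap(n,n+'1.png');np.savez(n+'1.npz',**s)
    print(n,s['intrinsics'][0],(-s['extrinsics'][:3,:3].T@s['extrinsics'][:3,3]).round(3),s['extrinsics'][:3,:3].round(2).tolist())
print(env.get_obs(),env.tip_extent)
E
```

```text
top [380.24077328   0.         257.40243298] [ 0.329 -0.06   1.13 ] [[0.01, -1.0, -0.02], [-0.99, -0.01, -0.17], [0.17, 0.02, -0.99]]
side [491.29208379   0.         255.00645642] [ 0.262 -1.152  0.972] [[0.98, -0.2, -0.0], [-0.13, -0.6, -0.79], [0.16, 0.77, -0.62]]
{'time': 0.1, 'joint_positions': array([-7.44580350e+01,  1.76179130e+01,  8.63759301e+01,  1.44786445e-04,
        7.61119853e+01, -4.20997854e+00]), 'joint_vel': array([ 0.09312513, -0.07758905, -0.15166462,  0.00025754, -0.06204927,
       -0.04011943]), 'joint_efforts': array([ 2.59319932e-04, -4.58528924e+01, -2.52607763e+01, -2.16885633e-04,
        5.66352930e-03, -8.62619203e-06]), 'tcp_pos': array([ 0.19414297, -0.5405722 ,  0.23407689]), 'orientation': array([[ 3.37947617e-01, -9.41164792e-01, -4.92543504e-04],
       [-9.41163119e-01, -3.37947948e-01,  1.78017178e-03],
       [-1.84188907e-03, -1.38041030e-04, -9.99998294e-01]]), 'wrist_force': array([-0.53655095,  0.06501608,  0.68231122]), 'torque': array([ 0.04739369,  0.01708841, -0.03933855]), 'grip_width': 0.0854712175749672} 0.025
```

View pics/top1.png

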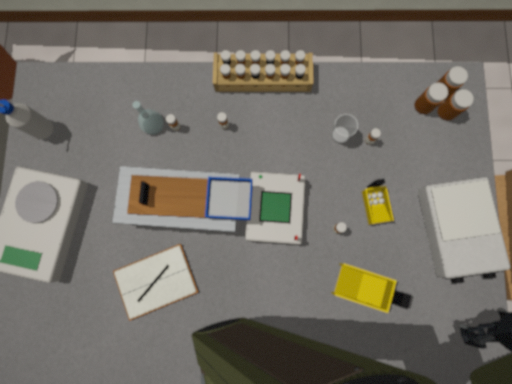

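View pics/side1.png

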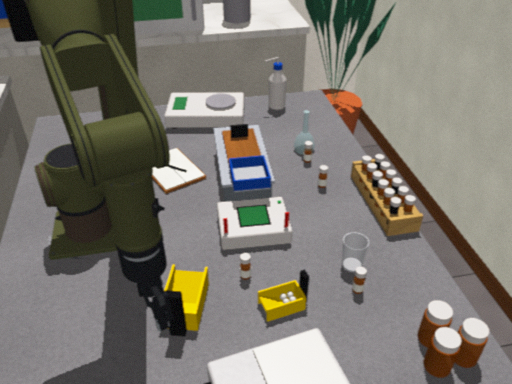

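Top view: the small scoop is at (378,205) with its post at (376,183). The tray is at (230,198), the handle at (144,193), and the red pointers at (300,177) and (297,238). The large yellow scoop at (365,288) is a decoy. Next I'll measure these.

```bash
cat > m.py <<'E'
from h import *
def board(s):
    P=cloud(s);im=s['img'].astype(int);h=cv2.cvtColor(s['img'],cv2.COLOR_RGB2HSV)
    out={}
    for nm,m in dict(tray=(h[...,0]>105)&(h[...,0]<130)&(h[...,1]>140),wood=(h[...,0]>5)&(h[...,0]<20)&(h[...,1]>120),
      yel=(h[...,0]>23)&(h[...,0]<33)&(h[...,1]>170)&(h[...,2]>100),red=((h[...,0]<6)|(h[...,0]>174))&(h[...,1]>120)&(h[...,2]>110),
      black=(h[...,2]<45)).items():
        n,l,st,c=cv2.connectedComponentsWithStats(m.astype(np.uint8))
        for i in range(1,n):
            if st[i,4]<4: continue
            q=P[(l==i)&(s['depth']>0)]
            if len(q)<4 : continue
            lo,hi=np.percentile(q,[3,97],axis=0)
            if lo[0]<.3 or hi[2]>.25 or abs(c[i][0]-260)>150 : continue
            z=np.percentile(q[:,2],90)
            ys,xs=np.nonzero(l==i);w=np.array([ray(s,a,b,z)[:2] for a,b in zip(xs,ys)],np.float32)
            r=cv2.minAreaRect(w*1000)
            print(nm,'px',c[i].round(1),st[i,4],'lo',lo.round(3),'hi',hi.round(3),'rect@z%.3f'%z,np.round(r[0],1),np.round(r[1],1),round(r[2],1))
E
python3 - <<'E'
from m import *
s=dict(np.load('top1.npz'));board(s)
a=cv2.resize(s['img'][150:260,330:420],None,fx=4,fy=4,interpolation=cv2.INTER_CUBIC)
b=cv2.resize(s['img'][160:250,110:310],None,fx=4,fy=4,interpolation=cv2.INTER_CUBIC)[:,:]
c=np.zeros((800,800,3),np.uint8);c[:440,:360]=a;c[440:800,:800]=b
cv2.imwrite('pics/c1.png',cv2.resize(c[...,::-1],(600,600)))
E
```

```text
tray px [220.3 188.2] 118 lo [ 0.437 -0.017  0.121] hi [0.537 0.095 0.132] rect@z0.131 [484.   37.2] [113.1 104. ] 88.2
tray px [217. 217.] 11 lo [0.431 0.053 0.128] hi [0.432 0.078 0.132] rect@z0.132 [431.3  65.1] [ 0.  26.4] 0.4
tray px [248.5 218. ] 4 lo [ 0.427 -0.019  0.13 ] hi [ 0.432 -0.017  0.132] rect@z0.132 [429.2 -18.1] [1.9 5.6] 45.7
tray px [240.2 218.5] 17 lo [ 0.427 -0.01   0.119] hi [0.43  0.019 0.131] rect@z0.130 [428.    4.4] [ 2.6 31.7] 0.4
wood px [256.   15.4] 4594 lo [ 1.584 -1.268 -0.736] hi [ 1.597  1.288 -0.662] rect@z-0.668 [1570.2    9.6] [  53.4 2672.3] 0.0
wood px [233.4  62.6] 25 lo [0.902 0.024 0.05 ] hi [0.919 0.047 0.073] rect@z0.071 [904.7  37.2] [16.8 24.4] 36.0
wood px [247.2  62.2] 35 lo [ 0.902 -0.02   0.049] hi [0.922 0.007 0.075] rect@z0.072 [904.9  -6.2] [25.2 21.4] 49.7
wood px [260.8  61.9] 15 lo [ 0.903 -0.057  0.051] hi [ 0.918 -0.036  0.076] rect@z0.072 [905.  -46.8] [ 6.5 24. ] 0.0
wood px [278.7  62.4] 24 lo [ 0.903 -0.11   0.051] hi [ 0.92  -0.088  0.076] rect@z0.073 [904.8 -98.8] [16.6 22.1] 35.7
wood px [293.   62.4] 28 lo [ 0.903 -0
[... 1758 characters left out ...]
295.5 237.5] 4 lo [ 0.38  -0.145  0.091] hi [ 0.383 -0.143  0.102] rect@z0.101 [ 380.9 -143.8] [2.7 2.7] 0.5
black px [228.4  62. ] 5 lo [0.904 0.049 0.068] hi [0.906 0.055 0.074] rect@z0.074 [904.4  50.8] [6.9 5.6] 62.0
black px [255.5  76.4] 10 lo [ 0.856 -0.037  0.068] hi [ 0.861 -0.024  0.079] rect@z0.079 [854.8 -30.9] [ 3.2 14.8] 0.1
black px [299.2  76.4] 9 lo [ 0.856 -0.166  0.07 ] hi [ 0.86  -0.155  0.081] rect@z0.080 [ 854.6 -159.4] [ 3.2 11.8] 0.1
black px [376.8 182.8] 50 lo [ 0.529 -0.383  0.051] hi [ 0.54  -0.365  0.1  ] rect@z0.098 [ 532.  -367.7] [12.5 37.6] 11.8
black px [144.3 193.2] 137 lo [0.469 0.259 0.108] hi [0.518 0.266 0.147] rect@z0.146 [491.9 257.4] [18.8 53.4] 87.7
```

View pics/c1.png

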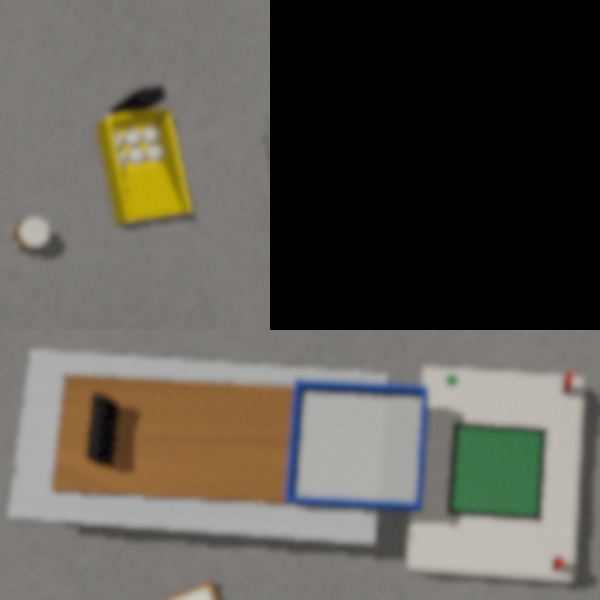

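The crop confirms six balls at the back of the small scoop, next to its post. The board is slightly yawed on the stand. Next I'll fit the edges more precisely.

```bash
cat > fit.py <<'E'
from h import *
def rect(q):
    r=cv2.minAreaRect((q[:,:2]*1000).astype(np.float32)); return np.round(r[0],1),np.round(r[1],1),round(r[2],2),len(q)
def layer(P,x0,x1,y0,y1,z0,z1):
    return P[(P[...,0]>x0)&(P[...,0]<x1)&(P[...,1]>y0)&(P[...,1]<y1)&(P[...,2]>z0)&(P[...,2]<z1)]
E
python3 - <<'E'
from fit import *
for n in('top','side'):
    s=dict(np.load(n+'1.npz'));P=cloud(s);print(n)
    print('post',rect(layer(P,.5,.58,-.42,-.33,.088,.11)), layer(P,.5,.58,-.42,-.33,.05,.11).mean(0).round(4))
    print('scooprim',rect(layer(P,.38,.6,-.45,-.31,.036,.05)),'all',rect(layer(P,.38,.6,-.45,-.31,.02,.05)))
    print('handle',rect(layer(P,.44,.54,.2,.3,.137,.16)),'z',np.percentile(layer(P,.44,.54,.2,.3,.137,.16)[:,2],[10,50,90]).round(4))
    q=layer(P,.38,.6,-.03,.33,.084,.097);print('stand',rect(q),np.median(q[:,2]))
    print('tray rim',rect(layer(P,.4,.57,-.05,.12,.125,.14)))
    q=layer(P,.42,.56,.11,.33,.098,.104);print('wood',rect(q),np.median(q[:,2]))
    print('reader',rect(layer(P,.35,.6,-.2,-.0,.045,.056)))
    for a,b in((.34,.4),(.52,.57)):
        q=layer(P,a,b,-.19,-.1,.075,.115);print('ptr',q.mean(0).round(4) if len(q) else 0,len(q), rect(q) if len(q)>3 else '')
    # edges of stand's long sides
    if n=='top':
        im=s['img'].astype(int)
        for nm,z0,z1,y0,y1 in(('stand',.086,.095,.02,.28),('wood',.098,.104,.13,.3),('reader',.045,.056,-.16,-.02)):
            for f,t in((np.min,'near'),(np.max,'far')):
                Y=[];X=[]
                for y in np.arange(y0,y1,.006):
                    q=layer(P,.35,.6,y,y+.006,z0,z1)
                    if len(q)>2: Y.append(y+.003);X.append(f(q[:,0]))
                k=np.polyfit(Y,X,1);print(nm,t,'x at y=0 %.4f slope %.4f'%(k[1],k[0]),'sd',np.std(np.polyval(k,Y)-X).round(4))
E
```

```text
top
post (array([ 537. , -377.2]), array([14.4, 26.1]), 5.24, 54) [ 0.5348 -0.3746  0.0843]
scooprim (array([ 486.4, -387.1]), array([112.4,  64. ]), 8.95, 198) all (array([ 485.7, -387.1]), array([113.9,  64.2]), 9.15, 491)
handle (array([493.8, 265.7]), array([12.7, 57.6]), 87.98, 111) z [0.1409 0.1442 0.1465]
stand (array([485.4, 155. ]), array([358.3, 160.3]), 86.37, 3576) 0.09138831314561467
tray rim (array([484.1,  36.2]), array([120.2, 110.5]), 87.27, 336)
wood (array([491.8, 211.7]), array([208.2, 110. ]), 87.41, 2140) 0.0999615816643982
reader (array([469.4, -91.3]), array([159.3, 199.6]), 86.43, 3575)
ptr [ 0.3804 -0.1452  0.0956] 13 (array([ 380.1, -145.4]), array([10.2,  4.8]), 0.89, 13)
ptr [ 0.5496 -0.1556  0.0935] 15 (array([ 550.2, -155.6]), array([10.5,  4.4]), 4.01, 15)
stand near x at y=0 0.3962 slope 0.0643 sd 0.0007
stand far x at y=0 0.5544 slope 0.0616 sd 0.001
wood near x at y=0 0.4285 slope 0.0453 sd 0.0009
wood far x at y=0 0.5360 slope 0.0447 sd 0.0009
reader near x at y=0 0.3772 slope 0.0673 sd 0.0008
reader far x at y=0 0.5731 slope 0.0603 sd 0.0011
side
post (array([ 539.3, -380.1]), array([15.2, 24.4]), 7.12, 69) [ 0.5374 -0.3841  0.0804]
scooprim (array([ 488.6, -387.3]), array([114.5,  67.8]), 9.45, 382) all (array([ 487.9, -387.6]), array([115.8,  68.1]), 9.53, 886)
handle (array([497. , 260.6]), array([20.2, 58.5]), 85.32, 72) z [0.139  0.1452 0.1492]
stand (array([487.2, 153.9]), array([360.6, 160. ]), 86.38, 1052) 0.09305323574939312
tray rim (array([486.3,  35. ]), array([130.2, 111. ]), 87.38, 302)
wood (array([492. , 215.4]), array([130., 205.]), 2.72, 638) 0.10166627543833635
reader (array([471.2, -93.1]), array([165.3, 198.9]), 86.5, 2338)
ptr [ 0.3831 -0.1475  0.0908] 36 (array([ 383.6, -146.3]), array([9.3, 9.6]), 72.42, 36)
ptr [ 0.5525 -0.1585  0.0919] 42 (array([ 552.8, -158.9]), array([10.7, 11.7]), 75.0, 42)
```

Mark is at (0.465, -0.151). Stand yaw is 3.6° and board yaw 2.6°. The post is at (0.538, -0.3785) with scoop yaw 9.3°. Moving to the scoop.

Emit:
{"fn": "carry_out", "kwargs": {
  "deltas": [
    [0.03, 0.014, 0, 0, 0, 7, 1],
    [0.06, 0.028, 0, 0, 0, 14, 1],
    [0.09, 0.043, 0, 0, 0, 21, 1],
    [0.12, 0.057, 0, 0, 0, 28, 1],
    [0.15, 0.07, 0, 0, 0, 34, 1]
  ]
}}

```text
time: 0.52
tcp_pos: [0.345, -0.4693, 0.2336]
orientation: [[0.81, -0.587, -0.002], [-0.587, -0.81, 0.002], [-0.003, -0.001, -1.0]]
wrist_force: [1.0, -1.1, 0.2]
grip_width: 0.0855
```

Emit:
{"fn": "carry_out", "kwargs": {
  "deltas": [
    [0.03, 0.014, -0.01, 0, 0, 7, 1],
    [0.06, 0.028, -0.02, 0, 0, 14, 1],
    [0.09, 0.043, -0.03, 0, 0, 21, 1],
    [0.12, 0.057, -0.04, 0, 0, 28, 1],
    [0.15, 0.07, -0.05, 0, 0, 34, 1]
  ]
}}

```text
time: 0.93
tcp_pos: [0.4961, -0.3979, 0.1826]
orientation: [[1.0, -0.028, -0.004], [-0.028, -1.0, 0.002], [-0.004, -0.001, -1.0]]
wrist_force: [0.4, -0.3, 0.1]
grip_width: 0.0855
```

Emit:
{"fn": "carry_out", "kwargs": {
  "deltas": [
    [0.021, 0.01, 0, 0, 0, 5.5, 0.4],
    [0.042, 0.0195, 0, 0, 0, 10.9, 0.4],
    [0.042, 0.0195, -0.035, 0, 0, 10.9, 0.4],
    [0.042, 0.0195, -0.07, 0, 0, 10.9, 0.4],
    [0.042, 0.0195, -0.1, 0, 0, 10.9, 0.4]
  ]
}}

```text
time: 1.35
tcp_pos: [0.5384, -0.3774, 0.0808]
orientation: [[0.987, 0.163, -0.004], [0.163, -0.987, 0.001], [-0.004, -0.002, -1.0]]
wrist_force: [-0.2, -0.5, -0.6]
grip_width: 0.0596
```

Emit:
{"fn": "carry_out", "kwargs": {
  "deltas": [
    [0, 0, -0.005, 0, 0, 0, 0.4],
    [0, 0, -0.005, 0, 0, 0, -1],
    [0, 0, -0.005, 0, 0, 0, -1],
    [0, 0, -0.005, 0, 0, 0, -1],
    [0, 0, -0.005, 0, 0, 0, -1]
  ],
  "grip_force": 50
}}

```text
time: 1.77
tcp_pos: [0.54, -0.3789, 0.0785]
orientation: [[0.987, 0.163, -0.0], [0.163, -0.987, -0.002], [-0.001, 0.002, -1.0]]
wrist_force: [0.4, -0.9, 0.8]
grip_width: 0.0128
```

Emit:
{"fn": "carry_out", "kwargs": {
  "deltas": [
    [0, 0, 0, 0, 0, 0, -1],
    [0, 0, 0, 0, 0, 0, -1]
  ]
}}

```text
time: 1.93
tcp_pos: [0.5408, -0.3798, 0.0804]
orientation: [[0.987, 0.163, 0.002], [0.163, -0.987, -0.004], [0.002, 0.005, -1.0]]
wrist_force: [0.4, 0.7, -2.0]
grip_width: 0.013
```

Emit:
{"fn": "carry_out", "kwargs": {
  "deltas": [
    [0, 0, 0.01, 0, 0, 0, -1],
    [0, 0, 0.03, 0, 0, 0, -1],
    [0, 0, 0.055, 0, 0, 0, -1],
    [0, 0, 0.085, 0, 0, 0, -1],
    [0, 0, 0.115, 0, 0, 0, -1]
  ]
}}

```text
time: 2.35
tcp_pos: [0.5403, -0.3793, 0.1969]
orientation: [[0.987, 0.163, 0.001], [0.163, -0.987, -0.003], [0.001, 0.004, -1.0]]
wrist_force: [1.0, -0.6, -2.2]
grip_width: 0.0128
```

Emit:
{"fn": "carry_out", "kwargs": {
  "deltas": [
    [0, 0, 0.025, 0, 0, 0, -1],
    [0, 0, 0.045, 0, 0, 0, -1],
    [0, 0, 0.06, 0, 0, 0, -1],
    [0, 0, 0.07, 0, 0, 0, -1],
    [0, 0, 0.07, 0, 0, 0, -1]
  ]
}}

```text
time: 2.77
tcp_pos: [0.5412, -0.3801, 0.2705]
orientation: [[0.987, 0.163, 0.006], [0.163, -0.987, -0.007], [0.005, 0.008, -1.0]]
wrist_force: [-0.5, 0.5, -1.7]
grip_width: 0.0134
```

```bash
python3 - <<'E'
from fit import *
s=snap('side','side2.png');o=env.get_obs();print(o['tcp_pos'],o['orientation'].round(3).tolist(),o['joint_positions'].round(1),o['wrist_force'],o['grip_width'])
h=cv2.cvtColor(s['img'],cv2.COLOR_RGB2HSV);P=cloud(s)
m=(h[...,0]>23)&(h[...,0]<33)&(h[...,1]>170)&(h[...,2]>90)&(P[...,2]>.1)
q=P[m];print(len(q),np.percentile(q,[1,50,99],axis=0).round(3))
cv2.imwrite('pics/c2.png',cv2.resize(s['img'][150:384,130:400,::-1],None,fx=2,fy=2))
E
```

```text
[ 0.54057881 -0.37965114  0.26848712] [[0.987, 0.163, 0.004], [0.163, -0.987, -0.005], [0.003, 0.006, -1.0]] [-38.7  23.1  72.7  -0.1  83.8 -48. ] [ 0.38390392  0.32053959 -2.10773401] 0.012938449946760385
1403 [[ 0.246 -0.43   0.143]
 [ 0.479 -0.394  0.221]
 [ 0.534 -0.354  0.241]]
```

View pics/c2.png

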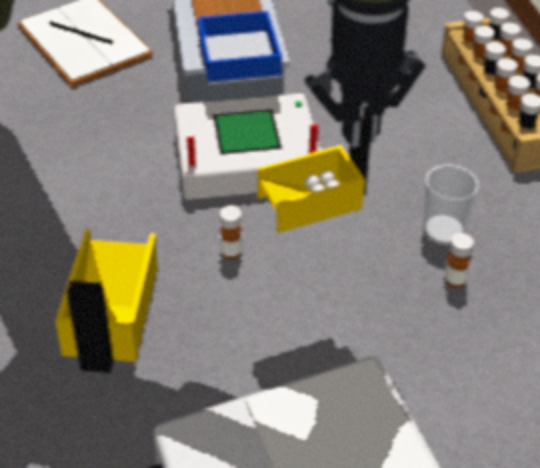

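The scoop hangs level at about (330,185) in the crop with its balls inside, and the wrist reads 2.1 N, which matches the scoop plus six balls. Carrying it over to the tray.

Emit:
{"fn": "carry_out", "kwargs": {
  "deltas": [
    [0.001, 0.008, 0, 0, 0, 0, -1],
    [0.004, 0.025, 0, 0, 0, -1, -1],
    [0.008, 0.05, 0, 0, 0, -2, -1],
    [0.012, 0.077, 0, 0, 0, -3, -1],
    [0.016, 0.105, 0, 0, 0, -4, -1]
  ]
}}

```text
time: 3.23
tcp_pos: [0.5556, -0.2729, 0.2663]
orientation: [[0.996, 0.092, 0.0], [0.092, -0.996, -0.003], [-0.0, 0.003, -1.0]]
wrist_force: [0.5, 1.0, -3.0]
grip_width: 0.0129
```

Emit:
{"fn": "carry_out", "kwargs": {
  "deltas": [
    [0.004, 0.028, 0, 0, 0, -1, -1],
    [0.008, 0.056, 0, 0, 0, -2, -1],
    [0.013, 0.084, 0, 0, 0, -3, -1],
    [0.017, 0.112, 0, 0, 0, -4, -1],
    [0.021, 0.14, 0, 0, 0, -5, -1]
  ]
}}

```text
time: 3.65
tcp_pos: [0.5754, -0.1306, 0.2644]
orientation: [[1.0, 0.004, -0.004], [0.004, -1.0, -0.002], [-0.004, 0.002, -1.0]]
wrist_force: [0.2, 0.1, -1.7]
grip_width: 0.013
```

Emit:
{"fn": "carry_out", "kwargs": {
  "deltas": [
    [0.004, 0.028, 0, 0, 0, -1, -1],
    [0.008, 0.054, 0, 0, 0, -1.5, -1],
    [0.012, 0.076, 0, 0, 0, -2, -1],
    [0.016, 0.096, 0, 0, 0, -2.5, -1],
    [0.019, 0.114, 0, 0, 0, -2.5, -1]
  ]
}}

```text
time: 4.07
tcp_pos: [0.5933, -0.0143, 0.2626]
orientation: [[0.999, -0.039, -0.007], [-0.039, -0.999, -0.001], [-0.007, 0.001, -1.0]]
wrist_force: [0.1, -1.0, -1.7]
grip_width: 0.0132
```

Emit:
{"fn": "carry_out", "kwargs": {
  "deltas": [
    [0.003, 0.016, 0, 0, 0, 0, -1],
    [0.006, 0.03, 0, 0, 0, 0, -1],
    [0.009, 0.041, 0, 0, 0, 0, -1],
    [0.01, 0.046, 0, 0, 0, 0, -1],
    [0.01, 0.046, 0, 0, 0, 0, -1]
  ]
}}

```text
time: 4.48
tcp_pos: [0.6033, 0.0327, 0.2621]
orientation: [[0.999, -0.038, -0.008], [-0.038, -0.999, -0.001], [-0.008, 0.001, -1.0]]
wrist_force: [0.3, -0.7, -1.4]
grip_width: 0.013
```

Emit:
{"fn": "carry_out", "kwargs": {
  "deltas": [
    [-0.002, 0, -0.001, 0, -3, 0, -1],
    [-0.007, 0, -0.006, 0, -8, 0, -1],
    [-0.012, 0.001, -0.012, -0.5, -13, 0, -1],
    [-0.018, 0.001, -0.02, -0.5, -17, 0, -1],
    [-0.022, 0.001, -0.028, -0.8, -20, 0, -1]
  ]
}}

```text
time: 4.9
tcp_pos: [0.5792, 0.0326, 0.2338]
orientation: [[0.941, -0.039, 0.336], [-0.036, -0.999, -0.016], [0.336, 0.002, -0.942]]
wrist_force: [0.4, -0.9, -3.6]
grip_width: 0.0128
```

```bash
cat > lip.py <<'E'
from fit import *
def lip():
    o=env.get_obs();R=o['orientation'];p=o['tcp_pos']
    # scoop axes: x=tool x, y=-tool y, z=-tool z
    S=np.c_[R[:,0],-R[:,1],-R[:,2]]
    print('tcp',p.round(4),'tilt',np.degrees(np.arcsin(S[2,0])).round(1),'lip',(p+S@[-.108,0,-.045]).round(4),'corner',(p+S@[-.061,0,-.077]).round(4),'J',o['joint_positions'].round(1),'F',o['wrist_force'].round(1))
E
python3 - <<'E'
from lip import *
lip()
for n in('top','side'):
    s=snap(n,n+'3.png')
a=cv2.imread('pics/top3.png')[120:260,160:330];b=cv2.imread('pics/side3.png')[70:250,180:330]
a=cv2.resize(a,(510,420));b=cv2.resize(b,(350,420));c=np.hstack([a,b])
cv2.imwrite('pics/c3.png',cv2.resize(c,(800,391)))
E
```

```text
tcp [0.5792 0.0326 0.2338] tilt 19.7 lip [0.4927 0.0358 0.1551] corner [0.5477 0.0336 0.1408] J [ -0.5   9.3 101.5  -1.   49.5   2.2] F [ 0.4 -0.9 -3.6]
```

View pics/c3.png

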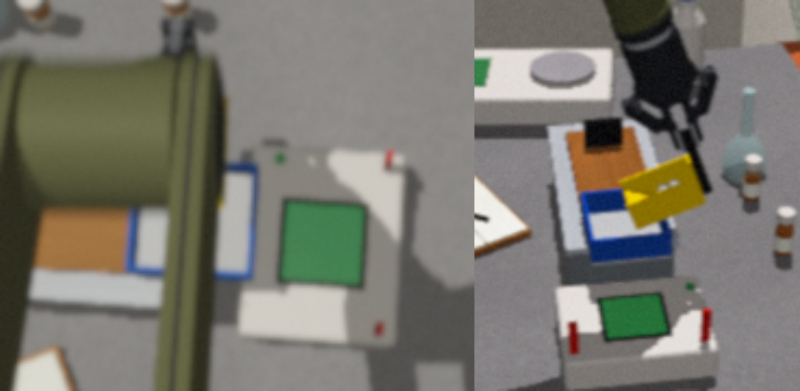

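Side view shows the lip over the tray and the balls still inside. Now tilting slowly through the pouring range.

Emit:
{"fn": "carry_out", "kwargs": {
  "deltas": [
    [-0.002, 0, 0.001, -0.1, -2, 0, -1],
    [-0.005, 0, 0.003, -0.2, -4, 0, -1],
    [-0.008, 0, 0.004, -0.3, -6, 0, -1],
    [-0.01, 0, 0.006, -0.3, -8, 0, -1],
    [-0.013, 0, 0.007, -0.4, -10, 0, -1]
  ]
}}

```text
time: 5.42
tcp_pos: [0.5639, 0.032, 0.2394]
orientation: [[0.872, -0.041, 0.487], [-0.034, -0.999, -0.023], [0.488, 0.003, -0.873]]
wrist_force: [-0.3, 0.3, -1.9]
grip_width: 0.0128
```

Emit:
{"fn": "carry_out", "kwargs": {
  "deltas": [
    [-0.002, 0, 0.001, 0, -1, 0, -1],
    [-0.004, 0, 0.001, -0.1, -2, 0, -1],
    [-0.005, 0, 0.001, -0.1, -3, 0, -1],
    [-0.007, 0, 0.001, -0.2, -4, 0, -1],
    [-0.0085, 0, 0.001, -0.2, -5, 0, -1]
  ]
}}

```text
time: 5.83
tcp_pos: [0.5569, 0.0314, 0.2413]
orientation: [[0.826, -0.042, 0.563], [-0.032, -0.999, -0.026], [0.563, 0.004, -0.826]]
wrist_force: [-0.5, 0.6, -2.5]
grip_width: 0.0125
```

Emit:
{"fn": "carry_out", "kwargs": {
  "deltas": [
    [-0.002, 0, 0, 0, -1, 0, -1],
    [-0.004, 0, 0, -0.1, -2, 0, -1],
    [-0.005, 0, 0.001, -0.1, -3, 0, -1],
    [-0.007, 0, 0.001, -0.2, -4, 0, -1],
    [-0.009, 0, 0.001, -0.2, -5, 0, -1]
  ]
}}

```text
time: 6.25
tcp_pos: [0.5496, 0.0307, 0.2435]
orientation: [[0.773, -0.043, 0.633], [-0.03, -0.999, -0.03], [0.634, 0.004, -0.773]]
wrist_force: [-0.1, -0.1, -0.5]
grip_width: 0.013
```

Emit:
{"fn": "carry_out", "kwargs": {
  "deltas": [
    [-0.002, 0, 0, 0, -1, 0, -1],
    [-0.004, 0, 0, -0.1, -2, 0, -1],
    [-0.006, 0, 0.001, -0.1, -3, 0, -1],
    [-0.008, 0, 0.001, -0.2, -4, 0, -1],
    [-0.009, 0, 0.002, -0.2, -5, 0, -1]
  ]
}}

```text
time: 6.67
tcp_pos: [0.5421, 0.03, 0.2465]
orientation: [[0.714, -0.044, 0.699], [-0.028, -0.999, -0.034], [0.7, 0.004, -0.714]]
wrist_force: [0.7, -0.5, -1.1]
grip_width: 0.0127
```

```bash
python3 - <<'E'
from lip import *
lip()
s=snap('side','side4.png')
cv2.imwrite('pics/c4.png',cv2.resize(s['img'][100:220,200:320,::-1],(480,480),interpolation=cv2.INTER_CUBIC))
E
```

```text
tcp [0.5421 0.03   0.2465] tilt 44.4 lip [0.4965 0.0316 0.1388] corner [0.5524 0.0292 0.1488] J [ 1.000e-01  7.000e-01  1.246e+02 -1.090e+01  1.050e+01  1.240e+01] F [ 0.7 -0.5 -1.1]
```

View pics/c4.png

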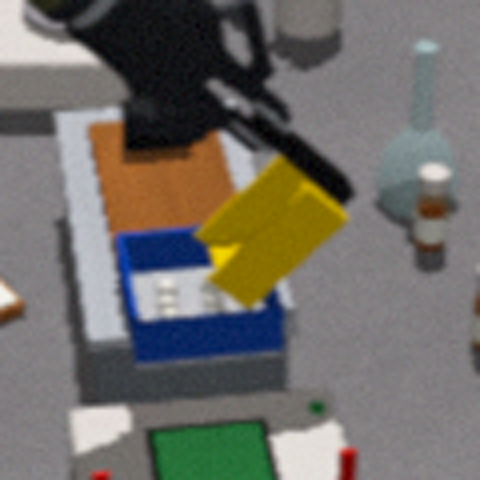

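Balls are in the tray at about (165,295) and (210,300), and the wrist force has dropped to about the empty scoop's weight. I'll wait briefly, then untilt and back away.

Emit:
{"fn": "carry_out", "kwargs": {
  "deltas": [
    [0, 0, 0, 0, 0, 0, -1],
    [0, 0, 0, 0, 0, 0, -1],
    [0, 0, 0, 0, 0, 0, -1],
    [0, 0, 0, 0, 0, 0, -1],
    [0, 0, 0, 0, 0, 0, -1]
  ]
}}

```text
time: 7.13
tcp_pos: [0.5417, 0.03, 0.2462]
orientation: [[0.714, -0.044, 0.699], [-0.029, -0.999, -0.034], [0.7, 0.004, -0.714]]
wrist_force: [-0.1, -0.9, -2.1]
grip_width: 0.0128
```

```bash
python3 - <<'E'
from lip import *
lip()
f=[]
for i in range(6): s=snap('side');f.append(env.get_obs()['wrist_force'][2])
print('mean Fz',np.mean(f))
E
```

```text
tcp [0.5417 0.03   0.2462] tilt 44.4 lip [0.496  0.0315 0.1385] corner [0.5519 0.0291 0.1485] J [ 1.000e-01  7.000e-01  1.246e+02 -1.100e+01  1.050e+01  1.250e+01] F [-0.1 -0.9 -2.1]
mean Fz -1.2866887427349487
```

Emit:
{"fn": "carry_out", "kwargs": {
  "deltas": [
    [0.007, 0, 0.004, 0.2, 4, 0, -1],
    [0.015, 0, 0.008, 0.3, 9, 0, -1],
    [0.024, 0, 0.012, 0.5, 14, 0, -1],
    [0.032, 0, 0.016, 0.7, 19, 0, -1],
    [0.04, 0, 0.02, 0.9, 24, 0, -1]
  ]
}}

```text
time: 7.85
tcp_pos: [0.5815, 0.0303, 0.2672]
orientation: [[0.937, -0.041, 0.346], [-0.037, -0.999, -0.02], [0.346, 0.006, -0.938]]
wrist_force: [0.1, -0.2, -1.5]
grip_width: 0.013
```

Emit:
{"fn": "carry_out", "kwargs": {
  "deltas": [
    [0.006, 0, 0.002, 0.2, 5, 0, -1],
    [0.012, 0, 0.004, 0.3, 10, 0, -1],
    [0.018, 0, 0.004, 0.5, 15, 0, -1],
    [0.021, 0, 0.004, 0.7, 20, 0, -1],
    [0.021, 0, 0.004, 0.7, 20, 0, -1]
  ]
}}

```text
time: 8.27
tcp_pos: [0.6072, 0.03, 0.2701]
orientation: [[0.999, -0.039, 0.004], [-0.039, -0.999, -0.008], [0.004, 0.008, -1.0]]
wrist_force: [1.4, 0.1, -1.5]
grip_width: 0.0132
```

```bash
python3 - <<'E'
from lip import *
lip()
o=env.get_obs();print(o['orientation'].round(3).tolist())
E
```

```text
tcp [0.6072 0.03   0.2701] tilt 0.3 lip [0.4995 0.0338 0.2246] corner [0.5466 0.0317 0.1929] J [-0.9 18.8 79.3 -0.5 81.7  1.4] F [ 1.4  0.1 -1.5]
[[0.999, -0.039, 0.004], [-0.039, -0.999, -0.008], [0.004, 0.008, -1.0]]
```

Emit:
{"fn": "carry_out", "kwargs": {
  "deltas": [
    [-0.003, -0.02, 0, 0, 0, 0, -1],
    [-0.01, -0.055, 0, 0.2, 0, 0, -1],
    [-0.016, -0.095, 0, 0.3, 0.2, 0, -1],
    [-0.022, -0.135, 0, 0.4, 0.2, 0, -1],
    [-0.028, -0.175, 0, 0.4, 0.2, 0, -1]
  ]
}}

```text
time: 8.68
tcp_pos: [0.5783, -0.1461, 0.2699]
orientation: [[0.999, -0.038, 0.003], [-0.038, -0.999, -0.002], [0.003, 0.002, -1.0]]
wrist_force: [0.3, -0.2, -1.2]
grip_width: 0.0128
```

Emit:
{"fn": "carry_out", "kwargs": {
  "deltas": [
    [-0.006, -0.04, 0, 0, 0, 0, -1],
    [-0.012, -0.08, 0, 0, 0, 0, -1],
    [-0.018, -0.115, 0, 0, 0, 0, -1],
    [-0.024, -0.15, 0, 0, 0, 0, -1],
    [-0.03, -0.18, 0, 0, 0, 0, -1]
  ]
}}

```text
time: 9.1
tcp_pos: [0.5471, -0.3283, 0.2698]
orientation: [[0.999, -0.039, 0.004], [-0.039, -0.999, -0.004], [0.004, 0.004, -1.0]]
wrist_force: [0.8, -0.3, -1.8]
grip_width: 0.0126
```

```bash
python3 - <<'E'
from lip import *
lip();o=env.get_obs();print(o['orientation'].round(3).tolist())
s=snap('top','top5.png')
b=cv2.resize(s['img'][165:235,120:310,::-1],None,fx=4,fy=4,interpolation=cv2.INTER_CUBIC);cv2.imwrite('pics/c5.png',b)
P=cloud(s)
print('handle',rect(layer(P,.44,.54,.2,.3,.137,.16)))
print('tray rim',rect(layer(P,.4,.57,-.05,.12,.125,.14)))
# near put-down spot: bench clear?
q=layer(P,.42,.6,-.45,-.33,.01,.12);print('spot',len(q))
for z in (.06,):
  q=layer(P,.36,.47,-.34,-.24,.03,.12);print('vial',q.mean(0) if len(q) else 0)
E
```

```text
tcp [ 0.5471 -0.3283  0.2698] tilt 0.3 lip [ 0.4394 -0.3243  0.2243] corner [ 0.4865 -0.3262  0.1925] J [-34.7  21.2  75.6  -0.   82.9 -32.5] F [ 0.8 -0.3 -1.8]
[[0.999, -0.039, 0.004], [-0.039, -0.999, -0.004], [0.004, 0.004, -1.0]]
handle (array([493.9, 265.5]), array([13.2, 58. ]), 88.12, 113)
tray rim (array([483.9,  36.1]), array([120.2, 110.3]), 87.48, 343)
spot 0
vial 0
```

View pics/c5.png

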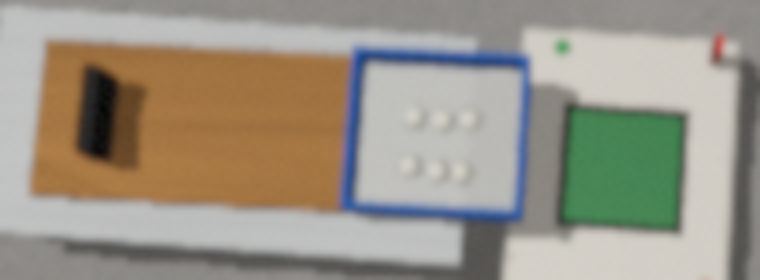

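All six balls are in the tray, in two rows at about (440,120) and (435,170), and the board hasn't moved. Setting the scoop down where it started.

Emit:
{"fn": "carry_out", "kwargs": {
  "deltas": [
    [-0.002, -0.03, 0, 0, 0, 0, -1],
    [-0.004, -0.055, -0.02, 0.2, 0, 0, -1],
    [-0.005, -0.057, -0.06, 0.2, 0.2, 0, -1],
    [-0.005, -0.057, -0.1, 0.2, 0.2, 0, -1],
    [-0.005, -0.057, -0.135, 0.2, 0.2, 0, -1]
  ]
}}

```text
time: 9.57
tcp_pos: [0.5399, -0.3915, 0.1329]
orientation: [[0.999, -0.043, 0.001], [-0.043, -0.999, -0.007], [0.001, 0.007, -1.0]]
wrist_force: [-0.4, -0.9, -2.1]
grip_width: 0.0131
```

Emit:
{"fn": "carry_out", "kwargs": {
  "deltas": [
    [0, 0, -0.02, 0, 0, 0, -1],
    [0, 0, -0.032, 0, 0, 0, -1],
    [0, 0, -0.041, 0, 0, 0, -1],
    [0, 0, -0.046, 0, 0, 0, -1],
    [0, 0, -0.048, 0, 0, 0, -1]
  ]
}}

```text
time: 9.98
tcp_pos: [0.5406, -0.3916, 0.0854]
orientation: [[0.999, -0.043, 0.003], [-0.043, -0.999, -0.009], [0.003, 0.008, -1.0]]
wrist_force: [-0.7, 0.6, -1.0]
grip_width: 0.0129
```

Emit:
{"fn": "carry_out", "kwargs": {
  "deltas": [
    [0, 0, -0.002, 0.25, 0, 0, -1],
    [0, 0, -0.003, 0.5, 0.2, 0, -1],
    [0, 0, -0.004, 0.5, 0.2, 0, -1],
    [0, 0, -0.005, 0.5, 0.2, 0, -1],
    [0, 0, -0.006, 0.5, 0.2, 0, -1]
  ]
}}

```text
time: 10.4
tcp_pos: [0.541, -0.392, 0.0801]
orientation: [[0.999, -0.043, 0.0], [-0.043, -0.999, -0.001], [0.0, 0.001, -1.0]]
wrist_force: [0.5, -0.3, -1.2]
grip_width: 0.0127
```

Emit:
{"fn": "carry_out", "kwargs": {
  "deltas": [
    [0, 0, 0, 0, 0, 0, -1]
  ]
}}

```text
time: 10.48
tcp_pos: [0.5409, -0.3919, 0.0801]
orientation: [[0.999, -0.043, 0.0], [-0.043, -0.999, -0.001], [0.0, 0.001, -1.0]]
wrist_force: [-0.1, 0.4, -1.6]
grip_width: 0.013
```

Emit:
{"fn": "carry_out", "kwargs": {
  "deltas": [
    [0, 0, -0.001, 0, 0, 0, -1],
    [0, 0, -0.002, 0, 0, 0, -1],
    [0, 0, -0.002, 0, 0, 0, -1]
  ]
}}

```text
time: 10.73
tcp_pos: [0.5411, -0.3921, 0.0785]
orientation: [[0.999, -0.043, 0.001], [-0.043, -0.999, -0.001], [0.001, 0.001, -1.0]]
wrist_force: [-0.5, 1.1, 0.9]
grip_width: 0.013
```

Emit:
{"fn": "carry_out", "kwargs": {
  "deltas": [
    [0, 0, -0.001, 0, 0, 0, -1],
    [0, 0, -0.0015, 0, 0, 0, -1],
    [0, 0, -0.0015, 0, 0, 0, -1]
  ]
}}

```text
time: 10.98
tcp_pos: [0.5412, -0.3921, 0.0784]
orientation: [[0.999, -0.043, 0.001], [-0.043, -0.999, -0.002], [0.001, 0.001, -1.0]]
wrist_force: [-1.1, 1.3, 7.9]
grip_width: 0.0129
```

Emit:
{"fn": "carry_out", "kwargs": {
  "deltas": [
    [0, 0, -0.0005, 0, 0, 0, -0.3],
    [0, 0, -0.0005, 0, 0, 0, 0],
    [0, 0, -0.0005, 0, 0, 0, 0.3],
    [0, 0, -0.0005, 0, 0, 0, 0.3],
    [0, 0, 0, 0, 0, 0, 0.3]
  ]
}}

```text
time: 11.4
tcp_pos: [0.541, -0.392, 0.078]
orientation: [[0.999, -0.043, 0.001], [-0.043, -0.999, -0.001], [0.001, 0.001, -1.0]]
wrist_force: [-0.8, -0.2, 0.4]
grip_width: 0.0558
```

Emit:
{"fn": "carry_out", "kwargs": {
  "deltas": [
    [0, 0, 0.02, 0, 0, 0, 0.3],
    [0, 0, 0.05, 0, 0, 0, 0.3],
    [0, 0, 0.09, 0, 0, 0, 0.3],
    [0, 0, 0.13, 0, 0, 0, 0.3],
    [0, 0, 0.17, 0, 0, 0, 0.3]
  ]
}}

```text
time: 11.82
tcp_pos: [0.5406, -0.3917, 0.2492]
orientation: [[0.999, -0.043, -0.0], [-0.043, -0.999, -0.0], [-0.0, 0.0, -1.0]]
wrist_force: [0.4, -0.5, 0.2]
grip_width: 0.0553
```

Emit:
{"fn": "carry_out", "kwargs": {
  "deltas": [
    [0, 0.03, 0, 0, 0, 6, 0.3],
    [0, 0.065, 0, 0, 0, 12, 0.3],
    [0, 0.1, 0, 0, 0, 18, 0.3],
    [0, 0.135, 0, 0, 0, 24, 0.3],
    [0, 0.17, 0, 0, 0, 30, 0.3]
  ]
}}

```text
time: 12.23
tcp_pos: [0.5403, -0.2203, 0.2492]
orientation: [[0.885, 0.466, 0.0], [0.466, -0.885, -0.0], [-0.0, 0.0, -1.0]]
wrist_force: [-0.1, 0.9, -0.3]
grip_width: 0.0552
```

```bash
python3 - <<'E'
from lip import *
lip()
s=snap('side','side6.png');P=cloud(s);t=snap('top','top6.png');Q=cloud(t)
for C in(P,Q):
    print('post',rect(layer(C,.5,.58,-.43,-.35,.088,.11)),'rim',rect(layer(C,.38,.6,-.46,-.33,.036,.05)))
E
```

```text
tcp [ 0.5403 -0.2203  0.2492] tilt -0.0 lip [ 0.4447 -0.2706  0.2042] corner [ 0.4863 -0.2487  0.1722] J [-26.3  17.7  84.   -0.   78.3 -54.1] F [-0.1  0.9 -0.3]
post (array([ 539.7, -391.7]), array([31.3, 14.6]), 87.03, 65) rim (array([ 489.2, -390.5]), array([ 67. , 114.9]), 87.09, 382)
post (array([0., 0.]), array([0., 0.]), 0.0, 0) rim (array([ 483.5, -397.6]), array([113.5,  29.7]), 24.2, 33)
```

The scoop stands upright where it was released. On to the handle.

Emit:
{"fn": "carry_out", "kwargs": {
  "deltas": [
    [-0.003, 0.035, 0, 0, 0, 5, 0.3],
    [-0.006, 0.07, 0, 0, 0, 10, 0.3],
    [-0.009, 0.105, 0, 0, 0, 15, 0.3],
    [-0.012, 0.14, 0, 0, 0, 20, 0.3],
    [-0.015, 0.17, 0, 0, 0, 25, 0.3]
  ]
}}

```text
time: 12.75
tcp_pos: [0.5245, -0.0451, 0.2492]
orientation: [[0.601, 0.799, -0.002], [0.799, -0.601, 0.002], [0.0, -0.003, -1.0]]
wrist_force: [0.3, -0.3, -0.3]
grip_width: 0.0558
```

Emit:
{"fn": "carry_out", "kwargs": {
  "deltas": [
    [-0.003, 0.035, 0, 0, 0, 5, 0.3],
    [-0.006, 0.07, 0, 0, 0, 10, 0.3],
    [-0.009, 0.105, 0, 0, 0, 15, 0.3],
    [-0.012, 0.14, 0, 0, 0, 20, 0.3],
    [-0.015, 0.17, 0, 0, 0, 25, 0.3]
  ]
}}

```text
time: 13.17
tcp_pos: [0.5096, 0.1266, 0.2492]
orientation: [[0.203, 0.979, -0.003], [0.979, -0.203, 0.001], [0.001, -0.003, -1.0]]
wrist_force: [0.1, -0.3, -0.5]
grip_width: 0.0556
```

Emit:
{"fn": "carry_out", "kwargs": {
  "deltas": [
    [-0.003, 0.035, 0, 0, 0, 4, 0.3],
    [-0.007, 0.07, 0, 0, 0, 8, 0.3],
    [-0.01, 0.105, 0, 0, 0, 9.5, 0.3],
    [-0.015, 0.13, 0, 0, 0, 9.5, 0.3],
    [-0.0165, 0.14, 0, 0, 0, 9.5, 0.3]
  ]
}}

```text
time: 13.58
tcp_pos: [0.4929, 0.2697, 0.2491]
orientation: [[0.037, 0.999, -0.003], [0.999, -0.037, 0.002], [0.002, -0.003, -1.0]]
wrist_force: [0.2, -1.0, 0.5]
grip_width: 0.0557
```

```bash
python3 - <<'E'
from lip import *
lip();o=env.get_obs();print(o['orientation'].round(4).tolist(),np.degrees(np.arctan2(o['orientation'][1,0],o['orientation'][0,0])))
print(o['tcp_pos'],'to handle',np.array([.4938,.2655])-o['tcp_pos'][:2])
E
```

```text
tcp [0.4929 0.2697 0.2491] tilt 0.1 lip [0.4888 0.1618 0.2039] corner [0.4905 0.2089 0.172 ] J [ 24.3  16.   86.6   0.2  77.5 -63.7] F [ 0.2 -1.   0.5]
[[0.037, 0.9993, -0.0026], [0.9993, -0.037, 0.0022], [0.0021, -0.0027, -1.0]] 87.88055541564187
[0.49290971 0.26967149 0.24908624] to handle [ 0.00089029 -0.00417149]
```

Emit:
{"fn": "carry_out", "kwargs": {
  "deltas": [
    [0.001, -0.004, -0.03, -0.1, -0.15, -0.5, 0.3],
    [0.001, -0.004, -0.06, -0.1, -0.15, -0.5, 0.3],
    [0.001, -0.004, -0.085, -0.1, -0.15, -0.5, 0.3],
    [0.001, -0.004, -0.105, -0.1, -0.15, -0.5, 0.3],
    [0.001, -0.004, -0.115, -0.1, -0.15, -0.5, 0.3]
  ]
}}

```text
time: 14.0
tcp_pos: [0.4927, 0.2639, 0.1312]
orientation: [[0.047, 0.999, -0.004], [0.999, -0.047, -0.002], [-0.002, -0.004, -1.0]]
wrist_force: [-0.3, -0.2, 0.1]
grip_width: 0.0557
```

Emit:
{"fn": "carry_out", "kwargs": {
  "deltas": [
    [0, 0, -0.002, 0, 0, 0, -0.2],
    [0, 0, -0.002, 0, 0, 0, -0.5],
    [0, 0, -0.002, 0, 0, 0, -0.8],
    [0, 0, -0.002, 0, 0, 0, -1],
    [0, 0, -0.002, 0, 0, 0, -1]
  ],
  "grip_force": 40
}}

```text
time: 14.42
tcp_pos: [0.4939, 0.2644, 0.1306]
orientation: [[0.047, 0.999, -0.001], [0.999, -0.047, -0.001], [-0.001, -0.001, -1.0]]
wrist_force: [-0.0, 0.9, 0.6]
grip_width: 0.0111
```

Emit:
{"fn": "carry_out", "kwargs": {
  "deltas": [
    [0, 0, 0, 0, 0, 0, -1],
    [0, 0, 0, 0, 0, 0, -1],
    [0, 0, 0, 0, 0, 0, -1]
  ]
}}

```text
time: 14.67
tcp_pos: [0.4939, 0.2644, 0.1309]
orientation: [[0.047, 0.999, -0.001], [0.999, -0.047, -0.001], [-0.001, -0.001, -1.0]]
wrist_force: [-0.1, 1.0, -2.6]
grip_width: 0.0109
```

```bash
python3 - <<'E'
from fit import *
s=snap('top','top7.png');P=cloud(s);o=env.get_obs();print(o)
print('tray rim',rect(layer(P,.4,.57,-.05,.12,.125,.14)))
E
```

```text
{'time': 14.7167, 'joint_positions': array([ 2.38544792e+01,  2.20979722e+01,  9.60458541e+01, -1.56729796e-02,
        6.19187621e+01, -6.34485522e+01]), 'joint_vel': array([ 0.08209658,  0.13118206,  0.0350684 , -0.02056722, -0.06997665,
        0.04151929]), 'joint_efforts': array([-3.67199653e-02, -4.78465748e+01, -2.15563846e+01, -3.95859929e-02,
        1.08031577e-01,  1.36723238e-02]), 'tcp_pos': array([0.4938898 , 0.26443717, 0.13081612]), 'orientation': array([[ 4.69245299e-02,  9.98898031e-01, -9.01441858e-04],
       [ 9.98898189e-01, -4.69251352e-02, -6.62493495e-04],
       [-7.04063728e-04, -8.69361444e-04, -9.99999374e-01]]), 'wrist_force': array([ 0.43381474, -0.18055116, -1.01928973]), 'torque': array([0.06821395, 0.02315606, 0.06172048]), 'grip_width': 0.010995014246814313}
tray rim (array([483.8,  33.7]), array([120.1, 110.8]), 87.36, 337)
```

Emit:
{"fn": "carry_out", "kwargs": {
  "deltas": [
    [0, 0, -0.001, 0, 0, 0, -1],
    [0, 0, -0.001, 0, 0, 0, -1]
  ]
}}

```text
time: 14.88
tcp_pos: [0.494, 0.2645, 0.1306]
orientation: [[0.047, 0.999, -0.0], [0.999, -0.047, -0.0], [-0.001, -0.0, -1.0]]
wrist_force: [-0.8, -1.1, 4.7]
grip_width: 0.0109
```

Emit:
{"fn": "carry_out", "kwargs": {
  "deltas": [
    [-0.0002, -0.002, -0.001, 0, 0, 0, -1],
    [-0.0006, -0.007, -0.001, 0, 0, -0.1, -1],
    [-0.001, -0.014, -0.001, 0, 0, -0.1, -1],
    [-0.0016, -0.021, -0.001, 0, 0, -0.2, -1],
    [-0.002, -0.028, -0.001, 0, 0, -0.2, -1]
  ]
}}

```text
time: 15.3
tcp_pos: [0.4932, 0.2377, 0.1306]
orientation: [[0.05, 0.999, 0.003], [0.999, -0.05, 0.002], [0.003, 0.003, -1.0]]
wrist_force: [0.7, 5.7, 4.8]
grip_width: 0.0111
```

Emit:
{"fn": "carry_out", "kwargs": {
  "deltas": [
    [-0.0008, -0.007, -0.001, 0, 0, 0, -1],
    [-0.0016, -0.015, -0.001, 0, 0, -0.1, -1],
    [-0.0024, -0.023, -0.001, 0, 0.1, -0.2, -1],
    [-0.003, -0.031, -0.001, 0, 0.1, -0.3, -1],
    [-0.004, -0.039, -0.001, 0, 0.1, -0.3, -1]
  ]
}}

```text
time: 15.72
tcp_pos: [0.4906, 0.1994, 0.1306]
orientation: [[0.056, 0.998, 0.004], [0.998, -0.056, 0.005], [0.005, 0.004, -1.0]]
wrist_force: [-0.3, 5.8, 4.9]
grip_width: 0.0108
```

Emit:
{"fn": "carry_out", "kwargs": {
  "deltas": [
    [-0.0008, -0.008, -0.001, 0, 0, 0, -1],
    [-0.0016, -0.016, -0.001, 0, 0, -0.1, -1],
    [-0.0024, -0.024, -0.001, 0, 0, -0.2, -1],
    [-0.003, -0.031, -0.001, 0, 0, -0.3, -1],
    [-0.0035, -0.036, -0.001, 0, 0, -0.3, -1]
  ]
}}

```text
time: 16.13
tcp_pos: [0.4882, 0.1638, 0.1306]
orientation: [[0.062, 0.998, 0.007], [0.998, -0.062, 0.007], [0.008, 0.006, -1.0]]
wrist_force: [0.9, 4.8, 5.9]
grip_width: 0.0108
```

Emit:
{"fn": "carry_out", "kwargs": {
  "deltas": [
    [-0.0005, -0.005, -0.001, 0, 0, 0, -1],
    [-0.001, -0.01, -0.001, 0, 0, -0.1, -1],
    [-0.001, -0.012, -0.001, 0, 0, -0.2, -1],
    [-0.001, -0.012, -0.001, 0, 0, -0.2, -1]
  ]
}}

```text
time: 16.47
tcp_pos: [0.4882, 0.1519, 0.1306]
orientation: [[0.067, 0.998, 0.009], [0.998, -0.067, 0.008], [0.009, 0.009, -1.0]]
wrist_force: [1.2, 2.3, 5.6]
grip_width: 0.011
```

```bash
cat > end.py <<'E'
from fit import *
for n in('top','side'):
    s=snap(n);P=cloud(s)
    q=layer(P,.4,.57,-.185,.02,.124,.14)
    q=q[(q[:,1]>-.17)]
    u=np.array([-.063,-.998]);v=np.array([.998,-.063])
    h=cv2.cvtColor(s['img'],cv2.COLOR_RGB2HSV);b=(h[...,0]>105)&(h[...,0]<130)&(h[...,1]>110)&(P[...,2]>.122)&(P[...,0]<.57)&(P[...,1]<.02)
    q2=P[b]
    print(n,'rim',rect(q),'blue',rect(q2))
    for a,c in((.34,.4),(.52,.57)):
        w=P[((h[...,0]<6)|(h[...,0]>174))&(h[...,1]>110)&(h[...,2]>80)&(P[...,0]>a)&(P[...,0]<c)&(P[...,1]<-.1)&(P[...,1]>-.2)&(P[...,2]>.06)]
        print(' ptr',w.mean(0).round(4) if len(w) else '',len(w))
    r=np.array(rect(q)[0])/1000
    m=np.array([.4653,-.1508])
    th=np.radians(90-rect(q)[2]) if rect(q)[2]>45 else -np.radians(rect(q)[2])
    e=r+.06*np.array([-np.sin(th),-np.cos(th)])
    print(' end',e.round(4),'along left %.4f lateral %.4f'%((m-e)@u,(m-e)@v),'yaw',np.degrees(th).round(2))
o=env.get_obs();print(o['tcp_pos'],o['orientation'].round(4).tolist(),o['wrist_force'],o['time'])
E
python3 end.py
```

```text
top rim (array([472.8, -78.6]), array([119.7, 110.6]), 86.03, 347) blue (array([426.6, -76.7]), array([114.6, 197.3]), 86.08, 146)
 ptr [ 0.381 -0.144  0.099] 4
 ptr [ 0.5486 -0.1548  0.0998] 4
 end [ 0.4686 -0.1385] along left 0.0125 lateral -0.0026 yaw 3.97
side rim (array([474.6, -82. ]), array([131.3, 110.6]), 85.75, 370) blue (array([ 294.8, -560.7]), array([1161.4,  231.8]), 75.58, 375)
 ptr [ 0.3827 -0.1482  0.0844] 52
 ptr [ 0.5515 -0.1581  0.0856] 46
 end [ 0.4702 -0.1418] along left 0.0093 lateral -0.0043 yaw 4.25
[0.48825727 0.15188315 0.13056735] [[0.0664, 0.9977, 0.0094], [0.9978, -0.0665, 0.008], [0.0086, 0.0089, -0.9999]] [-0.46922238  3.0088458   6.46794271] 16.5667
```

Emit:
{"fn": "carry_out", "kwargs": {
  "deltas": [
    [-0.002, -0.004, -0.001, -0.2, 0.2, 0.2, -1],
    [-0.003, -0.008, -0.001, -0.4, 0.4, 0.4, -1],
    [-0.004, -0.011, -0.001, -0.5, 0.5, 0.5, -1],
    [-0.004, -0.0115, -0.001, -0.5, 0.5, 0.5, -1],
    [-0.004, -0.0115, -0.001, -0.5, 0.5, 0.5, -1]
  ]
}}

```text
time: 16.98
tcp_pos: [0.4855, 0.141, 0.1306]
orientation: [[0.058, 0.998, 0.004], [0.998, -0.058, 0.001], [0.001, 0.004, -1.0]]
wrist_force: [1.0, 4.0, 5.8]
grip_width: 0.0108
```

```bash
python3 end.py
```

```text
top rim (array([472.4, -89.6]), array([120.1, 110.5]), 86.68, 348) blue (array([426.2, -87.9]), array([115.5, 197.7]), 86.65, 155)
 ptr [ 0.3811 -0.1442  0.0968] 8
 ptr [ 0.5485 -0.1548  0.1   ] 4
 end [ 0.4689 -0.1495] along left 0.0015 lateral -0.0035 yaw 3.32
side rim (array([474.5, -90.5]), array([128.5, 110.2]), 86.5, 373) blue (array([ 294.5, -566. ]), array([1150.3,  232.8]), 75.42, 387)
 ptr [ 0.3825 -0.1479  0.0829] 51
 ptr [ 0.5515 -0.1581  0.084 ] 49
 end [ 0.4708 -0.1504] along left 0.0008 lateral -0.0055 yaw 3.5
[0.48555726 0.14100358 0.13055938] [[0.0583, 0.9983, 0.0037], [0.9983, -0.0583, 0.0011], [0.0013, 0.0037, -1.0]] [0.98924085 4.31174399 5.28268281] 17.0833
```

Emit:
{"fn": "carry_out", "kwargs": {
  "deltas": [
    [-0.001, -0.001, -0.001, 0, 0.1, -0.1, -1],
    [-0.002, -0.0015, -0.001, 0, 0.2, -0.2, -1],
    [-0.003, -0.0018, -0.001, 0, 0.2, -0.3, -1],
    [-0.0035, -0.002, -0.001, 0, 0.2, -0.3, -1],
    [-0.0035, -0.002, -0.001, 0, 0.2, -0.3, -1]
  ]
}}

```text
time: 17.5
tcp_pos: [0.4842, 0.1393, 0.1306]
orientation: [[0.063, 0.998, 0.005], [0.998, -0.063, 0.002], [0.002, 0.005, -1.0]]
wrist_force: [3.7, 4.0, 5.1]
grip_width: 0.0109
```

```bash
python3 end.py; python3 - <<'E'
from h import *
s=snap('top');t=snap('side')
a=cv2.resize(s['img'][160:250,140:320],(780,390),interpolation=cv2.INTER_CUBIC)
b=cv2.resize(t['img'][110:260,190:330],(224*1,210));b=cv2.resize(t['img'][150:250,200:310],None,fx=2,fy=2,interpolation=cv2.INTER_CUBIC)
c=np.zeros((600,780,3),np.uint8);c[:390]=a;c[395:595,:220]=b
cc=cv2.resize(t['img'][60:384,30:500],(290,200));c[395:595,230:520]=cc
cv2.imwrite('pics/c8.png',c[...,::-1])
E
```

```text
top rim (array([471.4, -91.3]), array([120. , 110.7]), 86.81, 343) blue (array([426.1, -90.2]), array([114.8, 197.1]), 87.59, 140)
 ptr [ 0.3812 -0.1439  0.0977] 7
 ptr [ 0.5485 -0.1548  0.1003] 4
 end [ 0.4681 -0.1512] along left -0.0002 lateral -0.0028 yaw 3.19
side rim (array([473.3, -90.9]), array([131.7, 110.5]), 86.5, 368) blue (array([ 293.4, -565.4]), array([1151.5,  232.4]), 75.57, 385)
 ptr [ 0.3827 -0.1479  0.0832] 54
 ptr [ 0.5516 -0.1583  0.0852] 47
 end [ 0.4696 -0.1508] along left 0.0003 lateral -0.0043 yaw 3.5
[0.48424643 0.13933113 0.13058328] [[0.0631, 0.998, 0.005], [0.998, -0.0631, 0.0019], [0.0023, 0.0048, -1.0]] [4.01152566 4.05501796 5.8124842 ] 17.6
```

View pics/c8.png

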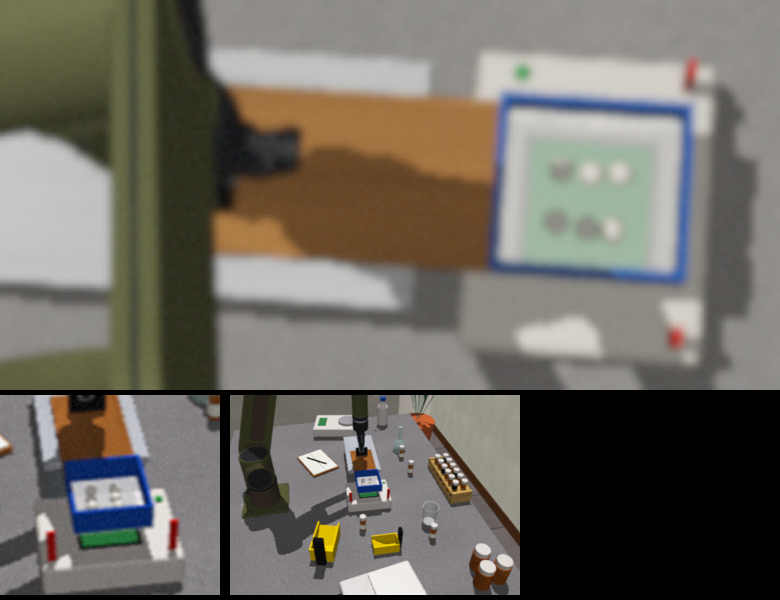

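The tray's outer edge (x≈690 in the crop) is level with both pointers at (691,73) and (676,338). All six balls are in, and the scoop stands upright. I'll release the side load, hold for a moment, then check flatness and that nothing drifts.

Emit:
{"fn": "carry_out", "kwargs": {
  "deltas": [
    [0, 0, -0.001, 0, 0, 0, -1],
    [0, 0, -0.001, 0, 0, 0, -1],
    [0, 0, -0.001, 0, 0, 0, -1],
    [0, 0, -0.001, 0, 0, 0, -1],
    [0, 0, -0.001, 0, 0, 0, -1]
  ]
}}

```text
time: 18.12
tcp_pos: [0.4842, 0.1393, 0.1305]
orientation: [[0.063, 0.998, 0.006], [0.998, -0.063, 0.002], [0.002, 0.005, -1.0]]
wrist_force: [-0.9, 2.6, 10.7]
grip_width: 0.011
```

Emit:
{"fn": "carry_out", "kwargs": {
  "deltas": [
    [0, 0, -0.001, 0, 0, 0, -1],
    [0, 0, -0.001, 0, 0, 0, -1],
    [0, 0, -0.001, 0, 0, 0, -1],
    [0, 0, -0.001, 0, 0, 0, -1],
    [0, 0, -0.001, 0, 0, 0, -1]
  ]
}}

```text
time: 18.53
tcp_pos: [0.4842, 0.1393, 0.1305]
orientation: [[0.062, 0.998, 0.006], [0.998, -0.062, 0.002], [0.003, 0.006, -1.0]]
wrist_force: [-1.1, 3.3, 11.2]
grip_width: 0.0112
```

```bash
python3 end.py; python3 - <<'E'
from fit import *
s=snap('top');P=cloud(s)
for y0,y1,z0,z1,n in((-.155,-.142,.12,.14,'outer rim'),(-.04,-.028,.12,.14,'inner rim'),(-.02,.03,.09,.11,'wood front'),(.03,.09,.09,.11,'wood mid')):
    q=layer(P,.43,.52,y0,y1,z0,z1);print(n,np.percentile(q[:,2],[50,90]).round(4),len(q))
t=snap('side');P2=cloud(t)
for a,C,x0,x1,y0,y1 in(('scoop',P2,.38,.6,-.46,-.33),('vialc',P,.66,.76,.03,.1),('viald',P,.64,.74,-.40,-.34),('beaker',P,.66,.76,-.34,-.26),('viala',P,.36,.48,-.33,-.25),('vialb/flask',P,.68,.78,.17,.31)):
    q=layer(C,x0,x1,y0,y1,.02,.2);C0=cloud(dict(np.load('side1.npz' if C is P2 else 'top1.npz')));q0=layer(C0,x0,x1,y0,y1,.02,.2)
    print(a,q.mean(0).round(3),len(q),q0.mean(0).round(3),len(q0))
E
```

```text
top rim (array([471.4, -91.4]), array([119.9, 110.8]), 86.67, 344) blue (array([426.5, -90.7]), array([115.8, 197.7]), 87.58, 143)
 ptr [ 0.381  -0.1441  0.0977] 8
 ptr [ 0.5486 -0.1548  0.0998] 4
 end [ 0.4679 -0.1513] along left -0.0003 lateral -0.0026 yaw 3.33
side rim (array([473.3, -92.1]), array([128.9, 110.3]), 86.59, 372) blue (array([ 384. , -541.6]), array([ 483.2, 1147.2]), 11.58, 384)
 ptr [ 0.3827 -0.1483  0.0843] 52
 ptr [ 0.5514 -0.1585  0.0854] 47
 end [ 0.4697 -0.152 ] along left -0.0009 lateral -0.0045 yaw 3.41
[0.48427659 0.13934517 0.13055814] [[0.0623, 0.998, 0.0064], [0.9981, -0.0623, 0.0024], [0.0028, 0.0062, -1.0]] [ 0.09777471  2.5678922  10.48679719] 18.6333
outer rim [0.13   0.1323] 76
inner rim [0.1296 0.1328] 65
wood front [0.0998 0.1023] 581
wood mid [0.0998 0.1022] 695
scoop [ 0.491 -0.392  0.042] 1027 [ 0.492 -0.388  0.042] 1056
vialc [0.726 0.066 0.06 ] 122 [0.726 0.066 0.06 ] 123
viald [ 0.679 -0.375  0.06 ] 137 [ 0.679 -0.375  0.06 ] 134
beaker [ 0.705 -0.294  0.062] 415 [ 0.705 -0.294  0.062] 419
viala [ 0.41  -0.269  0.064] 114 [ 0.41  -0.269  0.064] 114
vialb/flask [0.725 0.268 0.066] 639 [0.725 0.268 0.066] 640
```

Emit:
{"fn": "carry_out", "kwargs": {
  "deltas": [
    [0, 0, -0.0005, 0, 0, 0, -1],
    [0, 0, -0.0005, 0, 0, 0, -1],
    [0, 0, -0.0005, 0, 0, 0, -1],
    [0, 0, -0.0005, 0, 0, 0, -1]
  ]
}}

```text
time: 19.07
tcp_pos: [0.4845, 0.1392, 0.1306]
orientation: [[0.062, 0.998, 0.007], [0.998, -0.062, 0.002], [0.003, 0.007, -1.0]]
wrist_force: [0.9, 2.3, 7.1]
grip_width: 0.011
```

```bash
python3 end.py | grep -v ptr; python3 -c "
from rig import env
o=env.get_obs()
f=o['wrist_force'];print(f)
if 2<f[2]<15: print(env.close_job())"
```

```text
top rim (array([470.9, -91.4]), array([119.9, 110.5]), 86.52, 342) blue (array([425.9, -90.8]), array([115.7, 196.6]), 87.54, 145)
 end [ 0.4673 -0.1513] along left -0.0004 lateral -0.0020 yaw 3.48
side rim (array([473.1, -91.5]), array([129.5, 110.7]), 86.27, 368) blue (array([ 379.9, -533.2]), array([ 551.8, 1132.3]), 15.23, 381)
 end [ 0.4692 -0.1514] along left -0.0003 lateral -0.0039 yaw 3.73
[0.48444518 0.13920766 0.13055697] [[0.0623, 0.998, 0.007], [0.9981, -0.0623, 0.0023], [0.0028, 0.0068, -1.0]] [-0.0667514   2.72193143  7.3735884 ] 19.1667
[-0.0667514   2.72193143  7.3735884 ]
the job is handed in; nothing more can be done
None
```

I emptied all six balls into the tray, stood the scoop upright on the bench and let go of it, then slid the board out to the mark. The job was handed in at 19.2 s, with the gripper still holding the board's rib handle and pressing down about 7 N.

**Last checks:**
- **Board end:** it is within about 0.5 mm of the pointers along the slide in both cameras. It sits 2 mm (top view) to 4 mm (side view) off to one side of the mark. Its yaw is within about 0.2° of the stand.
- **Flatness:** the tray's inner and outer rims read 129.6 and 130.0 mm, so the board is level. I only measured this at the end, not during the slide. The tool drifted up to about 0.5° mid-slide and I corrected it.
- **Balls:** all six were visible in the tray at the mark.
- **Scoop and bystanders:** the scoop is upright about 13 mm from where it started. The vials, beaker and flask have not moved.

The down force of 7 N is above the 1 to 5 N you said is enough, but well below the 40 N limit. The side camera's depth readings were noisier than the top camera's, so I relied on the top view where they differed. No check failed.

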